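Load a reagent cartridge into the spring-loaded feed column

TASK

Load the round-footed reagent cartridge into the spring-loaded feed column: stand it foot first in the flared mouth and push it straight down against the spring until the catches have snapped over its foot and hold it down, then let go of it. Leave the square-footed cartridge standing where it is.

Things in the scene. Friction and masses are not known exactly. Their poses are not given: they have to be found in the camera images.
- round_cartridge_mid (a point): Loose upright cartridge, 130 mm tall, 95 to 160 g: plain 28 mm cylinder (amber, white cap, flat top) central on a white round foot, 56 mm across, 20 mm thick. Same from all sides: yaw is free. Point: on its axis, half-way up (65 mm); z up. Grip 10 to 35 mm below its top, so the fingers stay above the column's rim when it is fully down; its top may also be pushed with closed fingers.
- column_mouth (a point): Centre of the feed column's mouth, level with its rim, 128 mm above the bench; z up. Fixed white tube, 60 mm bore, on a 120 mm square base; the mouth flares from 60 mm, 18 mm down, to 80 mm at the rim (88 outside). Two catches in the bore (at +y, -y, undersides 53 mm below the rim) give way to the foot going down and spring back over it. Latched, the half-way point is 8 mm below the rim.
- follower (a joint): Travel (m) of the sprung platform in the column, growing downwards: 0 at rest, its top 36 mm below the rim; 0.037 with a latched cartridge; stop at 0.043. To latch, push the cartridge's half-way point 10 to 12 mm below the rim (stop at 14). The spring pushes up with 4 N at the top, rising to 11 N; the catches add 1 to 3 N on the way.
- square_cartridge_mid (a point): Bystander: a cartridge with the same cylinder and height, but on a white square foot, 80 x 80 x 20 mm, too big for the column; for another machine, it stays where it is. Loose, upright. Point: on its axis, half-way up (65 mm above the bench); z up.
Mind the look-alikes: they are no part of the job. What is shaped like the part that bears round_cartridge_mid but green is not meant.

How it is judged:
At the end, for the whole second after the job is handed in: Round-footed cartridge latched, released and at rest: half-way point over 4 mm below the rim, within 12 mm of the column axis, upright within 10 degrees, platform down over 32 mm. Square-footed one upright within 10 degrees and within 30 mm of its start (horizontal distance between round_cartridge_mid and column_mouth below 0.012 m and z of round_cartridge_mid in the frame of column_mouth below -0.004 m and angle between each of round_cartridge_mid, square_cartridge_mid's own z axis and vertical below 0.17 rad and value of joint follower above 0.032 m and linear speed of round_cartridge below 0.02 m/s and distance of square_cartridge_mid from where it was at the start of the episode below 0.03 m); the robot touches nothing.
It fails at once if the square-footed cartridge is moved by more than 30 mm or tipped (distance of square_cartridge_mid from where it was at the start of the episode above 0.03 m or angle between square_cartridge_mid's own z axis and vertical above 0.35 rad).
It also fails if it takes over 38 s, if anything falls off the work surface, if the arm or the gripper's body presses on something with over 40 N, if the wrist force passes 120 N, or if a joint passes its speed limit or range.

ROBOT

A 6-joint arm with a two-finger parallel gripper is mounted at the origin on the work surface. World frame = base frame: x ahead of the robot, y to its left, z up, the work surface at z = 0. Lengths are in m, angles in rad, forces in N, time in s.
With the tool pointing down it reaches from about 0.35 to 0.975 m from the base axis. Payload 7.1 kg.
Tool frame: the origin (TCP) lies midway between the tips of the shut fingers; the grasp point (between the pads) lies 19 mm behind it (grip_depth is the z of the grasp point in the tool frame, in m); z points along the fingers, y is the direction in which the jaws open and shut (so a half turn about z gives the same grasp; the last joint's range is limited). The gripper opens to 88 mm and grips with 3 to 60 N. Pads are 20 mm wide; open, the fingers measure 115 mm over their backs; the gripper's body (75 mm by 178 mm) begins 61 mm behind the grasp point.
Start: joints at [-1.187, 0.423, 1.63, -0, 1.089, -0.019], TCP at [0.245, -0.575, 0.223] pointing down, gripper open.
Joint ranges: [-3, 3], [-0.9, 2.11], [0.09, 2.58], [-1.31, 4.45], [0.11, 2.69], [-2.54, 2.54]. Speed limits (rad/s): [2.39, 2.39, 3.01, 3.14, 3.14, 3.14].

INTERFACE

Orientations are given as a 3x3 rotation matrix whose columns are the frame's x, y, z axes.
In Python, from rig import sense, camera, job_done, grip_depth gives the robot as it stands. The module is installed in compiled form; this text tells all that it offers.
- The arm moves only by the shell command python3 -m inch 'ROWS' [FORCE]. ROWS is JSON, a list of rows, each a list of 7 numbers: the finger opening in m, from 0 to 0.0878, then the shift along the tool's x, y, z in m, then the turn, a rotation vector about the tool's x, y, z in degrees. A call has exactly 8 rows; each row is the pose to reach, as a shift and turn from the pose measured when the call began, along the tool's axes at that moment; what a row does not reach only later rows make up. A row lasts 1/12 s, in which the tool goes at most 41.7 mm and 7.16 degrees, less where a joint would pass 70% of its speed; a pose out of reach is approached as far as the arm can. A call with a gripper value outside its range is refused whole. The fingers move at their own pace and stop on an object; FORCE is the grip in N (left out, the last holds). Time passes only in rows, so rows that repeat a pose let the fingers close, or fill a call up. It gives the time, the measured TCP pose, the force and the opening at its end, in the units of the state.
- sense(): the state, without advancing time (a new reading comes with each control period).
- camera(name): name is "side" or "top"; returns a dict with "color" (400x640x3 uint8, red, green, blue), "fx", "fy", "cx", "cy" (pixels), "R" (3x3) and "t" (3): a world point X has camera coordinates R X + t. Camera axes: x right, y down, z forward; pixel columns grow to the right and rows downward; lengths in m; the calibration is good to about 2 mm. A picture is of the moment at which its call begins. There is no depth.
- job_done(): hands the job in, once; it reports no verdict.
The state is a dict: "t": time; "qpos": joint angles; "joint_vel": joint speeds; "tau": joint torques, N m; "tcp_pos": TCP position; "tool_rot": TCP orientation; "wrist_force": force on the tool from outside, world axes, zero at the start; "moment": the same for the moment, N m; "gripper_width": finger opening in m.
Only numpy, scipy, OpenCV 4.12 (cv2) and the standard library are available. Lean on these libraries where they do the work, as an engineer would, in place of code of your own. Each camera call takes 0.05 s, during which the arm holds its last target.

## Working session

There is one attempt and no reset: what is moved stays moved. The work goes in short steps, Python scripts to look and compute and a shell command to move; the robot and the scene stay as the last step left them, time stands still between calls to the robot, and variables do not carry over. Pictures are saved under pics/ and viewed, and the job is handed in when it is done.

```bash
mkdir -p pics; python3 - <<'E'
from rig import sense,camera,grip_depth
import cv2,numpy as np
s=sense();print(s['t'],s['tcp_pos'],np.round(s['tool_rot'],3),s['gripper_width'],grip_depth)
for n in('side','top'):
    c=camera(n);cv2.imwrite(f'pics/{n}0.png',c['color'][:,:,::-1]);print(n,c['fx'],c['fy'],c['cx'],c['cy'],np.round(c['R'],4).tolist(),np.round(c['t'],4), -c['R'].T@c['t'])
E
```

```text
0.0 [ 0.24482454 -0.57444534  0.2219    ] [[ 0.92   0.392 -0.001]
 [ 0.392 -0.92   0.001]
 [ 0.    -0.002 -1.   ]] 0.08797079040852816 -0.0187
side 432.61079467692093 432.61079467692093 317.24183996811234 198.5855544627812 [[-0.9997, -0.0229, -0.0097], [-0.0046, 0.554, -0.8325], [0.0244, -0.8322, -0.5539]] [0.5374 0.0828 0.9021] [0.51557509 0.71715694 0.5738104 ]
top 477.41301981496963 477.41301981496963 325.18789611082804 203.55791976254517 [[-0.0266, -0.9995, -0.0179], [-0.9957, 0.0281, -0.0883], [0.0888, 0.0154, -0.9959]] [0.0154 0.5316 1.0193] [ 0.43925243 -0.01528994  1.0623656 ]
```

View pics/side0.png

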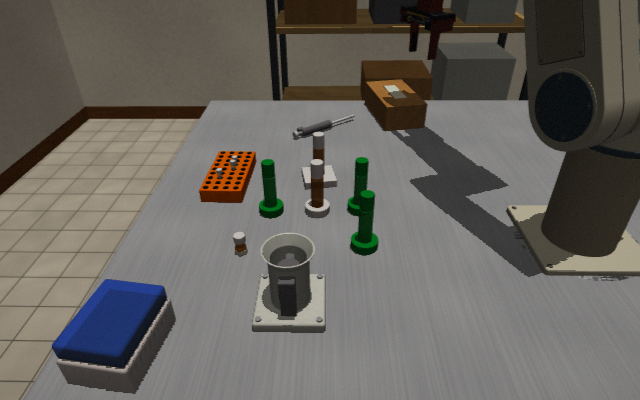

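View pics/top0.png

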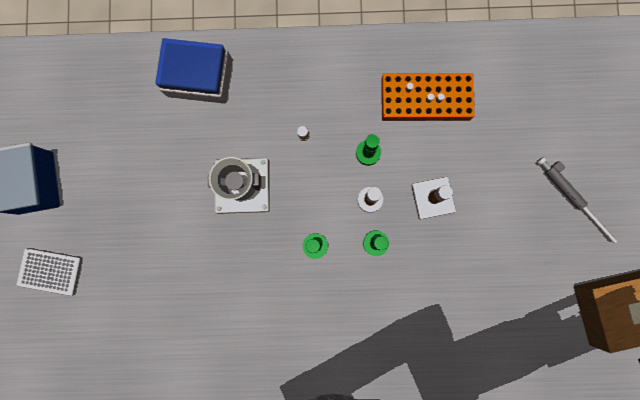

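The overview shows the round white-footed cartridge at about top(370,198) and side(317,190). The square one is at top(435,197), the column at top(234,180), and three green look-alikes stand around them. I'll enlarge those areas.

```bash
python3 - <<'E'
import cv2
a=cv2.imread('pics/top0.png')
cv2.imwrite('pics/ca.png',cv2.resize(a[150:220,200:280],None,fx=8,fy=8,interpolation=cv2.INTER_CUBIC))
cv2.imwrite('pics/cb.png',cv2.resize(a[125:265,345:465],None,fx=4,fy=4,interpolation=cv2.INTER_CUBIC))
E
```

```text
(no output)
```

View pics/ca.png

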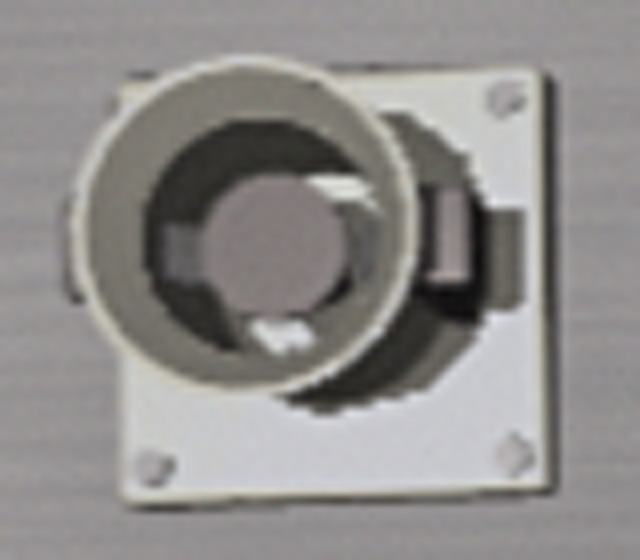

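View pics/cb.png

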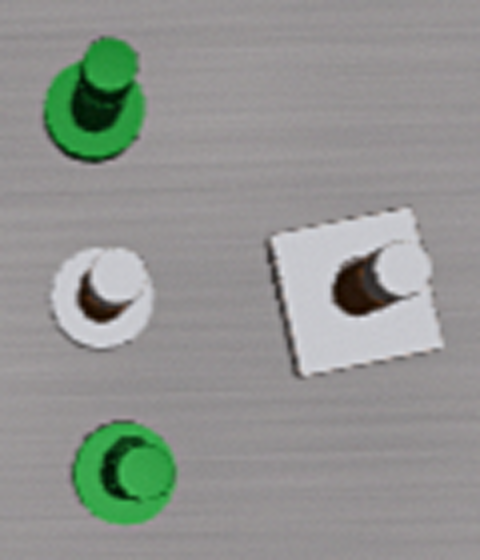

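```bash
cat > h.py <<'E'
import numpy as np
from rig import sense,camera
def ray(c,u,v,z):
    d=c['R'].T@np.array([(u-c['cx'])/c['fx'],(v-c['cy'])/c['fy'],1]);o=-c['R'].T@c['t'];return (o+d*(z-o[2])/d[2])[:2]
def proj(c,X):
    p=c['R']@np.array(X)+c['t'];return np.round([c['fx']*p[0]/p[2]+c['cx'],c['fy']*p[1]/p[2]+c['cy']],1)
def tool(target):
    s=sense();return np.round(s['tool_rot'].T@(np.array(target)-s['tcp_pos'])*1000,1)
E
python3 - <<'E'
from h import *
c=camera('top');sd=camera('side')
for n,u,v,z in[('rim',230.3,177.6,.128),('foot',370.2,199.1,.02),('cap',374.1,193.6,.13),('sqfoot',433.6,197.6,.02),('sqcap',444.9,192.1,.13),('g1',368.4,152,.02),('g2',375.6,242.6,.02),('g3',315,246,.02)]:
    p=ray(c,u,v,z);print(n,p,proj(sd,[*p,z]))
E
python3 - <<'E'
import cv2
a=cv2.imread('pics/side0.png')
cv2.imwrite('pics/sa.png',cv2.resize(a[120:340,240:390],None,fx=2.7,fy=2.7,interpolation=cv2.INTER_CUBIC))
E
```

```text
rim [0.57946324 0.18581723] [287.5 246.5]
foot [ 0.5391891  -0.09796791] [317.4 202.7]
cap [ 0.53925668 -0.09725408] [316.9 160.3]
sqfoot [ 0.53856097 -0.23639518] [318.9 172.1]
sqcap [ 0.53825975 -0.23557666] [318.7 132.6]
g1 [ 0.6438194  -0.09764712] [271.6 202.5]
g2 [ 0.44396372 -0.10636306] [359.1 200.8]
g3 [0.44010968 0.02549131] [364.7 237. ]
```

View pics/sa.png

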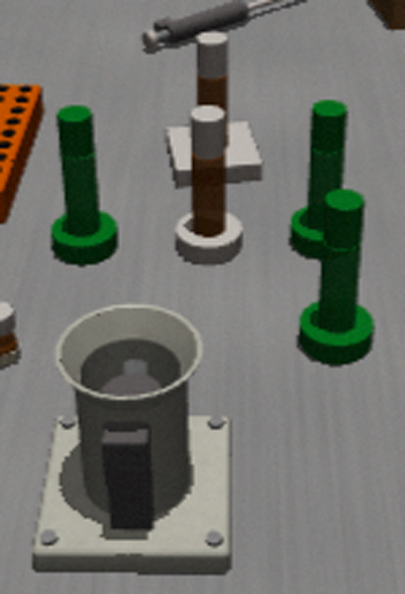

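The two views agree in x. The side image sits about 3 px low for every object alike, so the offset is common to all. I'll grip with the jaws along y and turn +23° about tool z.

```bash
python3 - <<'E'
from h import *
print(tool([.539,-.098,.2]))
E
```

```text
[ 457.4 -323.2   22.5]
```

```bash
python3 -m inch '[[0.0878,0.025,-0.018,0,0,0,3],[0.0878,0.055,-0.039,0,0,0,6],[0.0878,0.085,-0.060,0,0,0,9],[0.0878,0.115,-0.081,0,0,0,12],[0.0878,0.145,-0.102,0,0,0,15],[0.0878,0.175,-0.123,0,0,0,18],[0.0878,0.205,-0.144,0,0,0,21],[0.0878,0.230,-0.162,0,0,0,23.1]]' 40
python3 - <<'E'
from h import *
s=sense();print(s['tool_rot'].round(3),tool([.539,-.098,.2]))
E
```

```text
t: 0.87
tcp_pos: [0.3937, -0.3334, 0.2223]
tool_rot: [[1.0, -0.003, -0.0], [-0.003, -1.0, 0.001], [-0.0, -0.001, -1.0]]
wrist_force: [0.8, 0.7, 0.4]
gripper_width: 0.088
[[ 1.    -0.003 -0.   ]
 [-0.003 -1.     0.001]
 [-0.    -0.001 -1.   ]] [ 144.6 -235.8   22.6]
```

```bash
python3 -m inch '[[0.0878,0.02,-0.033,0.002,0,0,0],[0.0878,0.04,-0.066,0.004,0,0,0],[0.0878,0.06,-0.099,0.006,0,0,0],[0.0878,0.08,-0.132,0.01,0,0,0],[0.0878,0.1,-0.165,0.015,0,0,0],[0.0878,0.12,-0.198,0.02,0,0,0],[0.0878,0.137,-0.225,0.0225,0,0,0],[0.0878,0.1446,-0.236,0.0225,0,0,0]]'
python3 - <<'E'
from h import *
import cv2
s=sense();print(s['tcp_pos'],tool([.539,-.098,.091]))
for n in('side','top'):
    c=camera(n);cv2.imwrite(f'pics/{n}1.png',cv2.resize(c['color'][80:280,220:460,::-1],None,fx=3,fy=3,interpolation=cv2.INTER_CUBIC));print(proj(c,s['tcp_pos']))
E
```

```text
t: 1.53
tcp_pos: [0.5402, -0.0946, 0.1995]
tool_rot: [[1.0, 0.0, -0.001], [0.0, -1.0, 0.002], [-0.001, -0.002, -1.0]]
wrist_force: [0.3, 0.3, 0.6]
gripper_width: 0.0878
[ 0.54023019 -0.09456359  0.19950878] [ -1.2   3.6 108.5]
[316.  130.9]
[375.8 188.9]
```

View pics/side1.png

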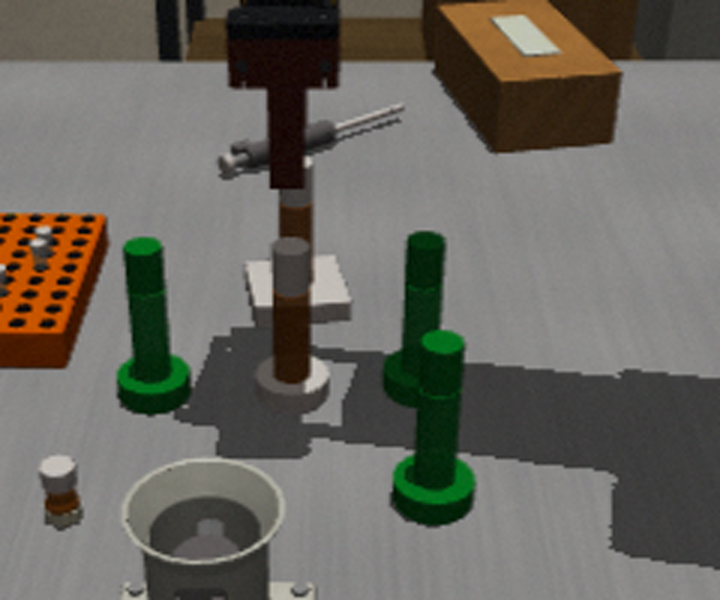

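View pics/top1.png

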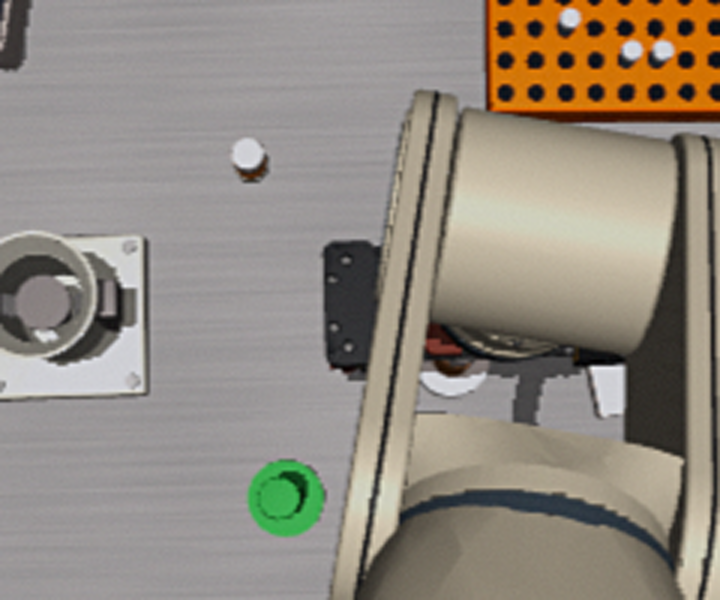

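The near finger tip is at side pixel (315.7,143), right over the cartridge cap at col 316.7, so x is aligned. Next I descend.

```bash
python3 - <<'E'
from h import *
c=camera('side')
for y in(-.0505,-.037):print(proj(c,[.54,y,.1995]))
E
python3 -m inch '[[0.0878,-0.001,0.0036,0,0,0,0],[0.0878,-0.001,0.0036,0.015,0,0,0],[0.0878,-0.001,0.0036,0.035,0,0,0],[0.0878,-0.001,0.0036,0.055,0,0,0],[0.0878,-0.001,0.0036,0.075,0,0,0],[0.0878,-0.001,0.0036,0.095,0,0,0],[0.0878,-0.001,0.0036,0.105,0,0,0],[0.0878,-0.001,0.0036,0.1085,0,0,0]]'
python3 - <<'E'
from h import *
import cv2
s=sense();print(s['tcp_pos'])
c=camera('side');cv2.imwrite(f'pics/side2.png',cv2.resize(c['color'][80:280,220:460,::-1],None,fx=3,fy=3,interpolation=cv2.INTER_CUBIC))
E
```

```text
[315.6 140.5]
[315.4 143.5]
t: 2.35
tcp_pos: [0.5361, -0.1023, 0.09]
tool_rot: [[1.0, -0.003, -0.004], [-0.003, -1.0, 0.001], [-0.004, -0.001, -1.0]]
wrist_force: [0.3, 0.8, 0.1]
gripper_width: 0.0879
[ 0.53611174 -0.10231379  0.09001447]
```

View pics/side2.png

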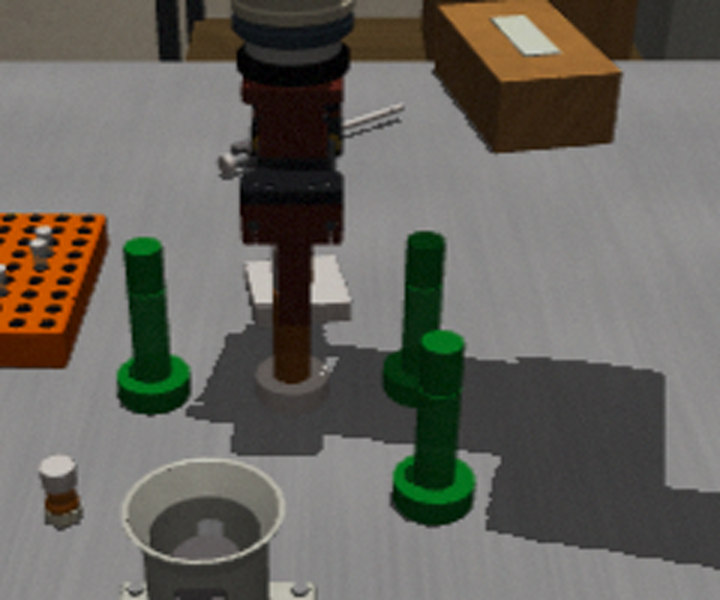

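The finger covers the cylinder squarely at side (291,~350 in the crop). Now I close.

```bash
python3 -m inch '[[0.0878,0.002,-0.003,0,0,0,0],[0.07,0.002,-0.003,0,0,0,0],[0.05,0.002,-0.003,0,0,0,0],[0.035,0.002,-0.003,0,0,0,0],[0.02,0.002,-0.003,0,0,0,0],[0.02,0.002,-0.003,0,0,0,0],[0.02,0.002,-0.003,0,0,0,0],[0.02,0.002,-0.003,0,0,0,0]]' 40
```

```text
t: 3.07
tcp_pos: [0.5387, -0.099, 0.0905]
tool_rot: [[1.0, -0.002, -0.003], [-0.002, -1.0, 0.001], [-0.003, -0.001, -1.0]]
wrist_force: [1.3, 0.3, -0.6]
gripper_width: 0.0447
```

```bash
python3 -m inch '[[0.02,0,0,0,0,0,0],[0.02,0,0,0,0,0,0],[0.02,0,0,0,0,0,0],[0.02,0,0,0,0,0,0],[0.02,0,0,0,0,0,0],[0.02,0,0,0,0,0,0],[0.02,0,-0.001,-0.003,0,0,0],[0.02,0,-0.001,-0.006,0,0,0]]'
```

```text
t: 3.73
tcp_pos: [0.5385, -0.0979, 0.0965]
tool_rot: [[1.0, -0.002, -0.004], [-0.002, -1.0, 0.001], [-0.004, -0.001, -1.0]]
wrist_force: [0.4, -0.8, -1.2]
gripper_width: 0.0277
```

It's gripped at 27.7 mm with z-load −1.2 N. I lift it next.

```bash
python3 -m inch '[[0.02,0,0,-0.015,0,0,0],[0.02,0,0,-0.035,0,0,0],[0.02,0,0,-0.06,0,0,0],[0.02,0,0,-0.085,0,0,0],[0.02,0,0,-0.11,0,0,0],[0.02,0,0,-0.135,0,0,0],[0.02,0,0,-0.15,0,0,0],[0.02,0,0,-0.157,0,0,0]]'
python3 - <<'E'
from h import *
print(tool([.5793,.186,.251]))
E
```

```text
t: 4.4
tcp_pos: [0.5402, -0.0983, 0.2565]
tool_rot: [[1.0, -0.002, 0.001], [-0.002, -1.0, 0.0], [0.001, -0.0, -1.0]]
wrist_force: [-0.3, -0.6, -1.7]
gripper_width: 0.0273
[  38.5 -284.4    5.6]
```

```bash
python3 -m inch '[[0.02,0.002,-0.02,0,0,0,0],[0.02,0.007,-0.055,0,0,0,0],[0.02,0.012,-0.095,0,0,0,0],[0.02,0.018,-0.135,0,0,0,0],[0.02,0.024,-0.175,0,0,0,0],[0.02,0.03,-0.215,0,0,0,0],[0.02,0.035,-0.25,0,0,0,0],[0.02,0.038,-0.275,0,0,0,0]]'
python3 -m inch '[[0.02,0,-0.009,0,0,0,0],[0.02,0,-0.009,0,0,0,0],[0.02,0,-0.009,0,0,0,0],[0.02,0,-0.009,0,0,0,0],[0.02,0,-0.009,0,0,0,0],[0.02,0,-0.009,0,0,0,0],[0.02,0,-0.009,0,0,0,0],[0.02,0,-0.009,0,0,0,0]]'
python3 - <<'E'
from h import *
import cv2
s=sense();print(s['tcp_pos'],tool([.5793,.186,.25]))
c=camera('side');cv2.imwrite(f'pics/side3.png',cv2.resize(c['color'][100:350,180:400,::-1],None,fx=2.4,fy=2.4,interpolation=cv2.INTER_CUBIC))
x,y,z=s['tcp_pos'];print(proj(c,[x,y,z-.09+.02]),proj(c,[x,y,z-.09]),proj(c,[.5793,.186,.128]))
c=camera('top');cv2.imwrite(f'pics/top3.png',cv2.resize(c['color'][100:300,180:400,::-1],None,fx=3,fy=3,interpolation=cv2.INTER_CUBIC))
print(proj(c,[x,y,z-.09+.02]))
E
```

```text
t: 5.07
tcp_pos: [0.5784, 0.1797, 0.2559]
tool_rot: [[1.0, -0.0, -0.0], [-0.0, -1.0, 0.001], [-0.0, -0.001, -1.0]]
wrist_force: [0.3, -0.4, -1.1]
gripper_width: 0.0272
t: 5.73
tcp_pos: [0.5785, 0.1879, 0.2561]
tool_rot: [[1.0, -0.002, 0.0], [-0.002, -1.0, 0.001], [0.0, -0.001, -1.0]]
wrist_force: [0.1, 0.3, -1.3]
gripper_width: 0.027
[0.57854596 0.18786686 0.25610481] [0.8 1.9 6.1]
[286.2 217.8] [286.9 228.3] [287.6 246.6]
[222.5 173.7]
```

View pics/side3.png

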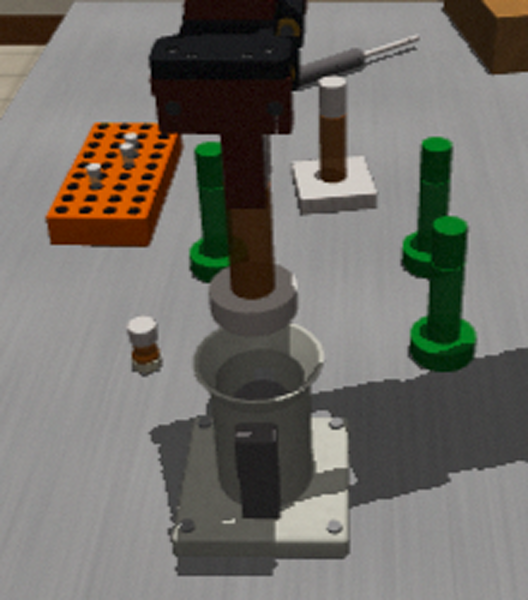

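View pics/top3.png

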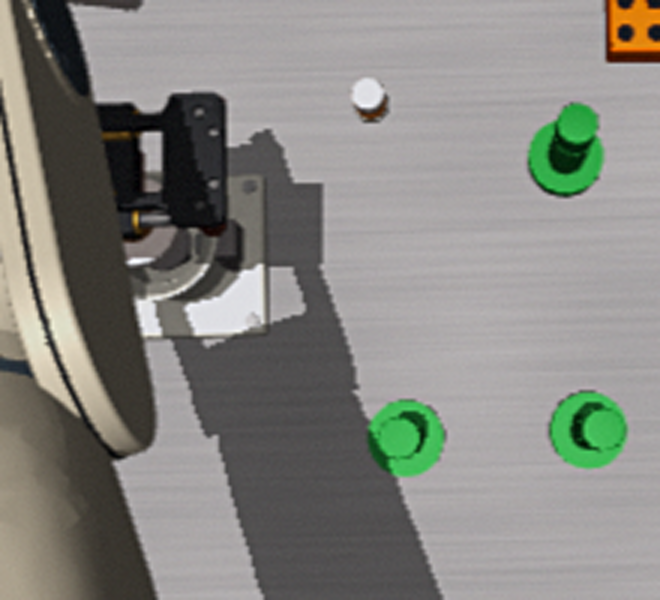

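The foot's top ellipse centre is at about side (285.8,219.6) and the rim's at about (288.1,251.5). I'll compare the bounding boxes with ones projected properly as circles.

```bash
python3 - <<'E'
from h import *
import cv2
c=camera('side')
def bb(x,y,z,r):
    a=np.linspace(0,6.283,200);P=np.array([proj(c,[x+r*np.cos(t),y+r*np.sin(t),z]) for t in a]);return np.r_[P.min(0),P.max(0)]
print('rim',bb(.5793,.186,.128,.044),'meas',np.r_[194,322,325,405]/2.4+[180,100,180,100])
x,y,z=sense()['tcp_pos']
print('foot',bb(x,y,z-.07,.028),bb(x,y,z-.09,.028),'meas',np.r_[210,265,298,335]/2.4+[180,100,180,100])
im=c['color'][200:270,240:340,::-1]
cv2.imwrite('pics/s4.png',cv2.resize(im,None,fx=8,fy=8,interpolation=cv2.INTER_CUBIC))
E
```

```text
rim [259.9 229.6 315.2 265.4] meas [260.83333333 234.16666667 315.41666667 268.75      ]
foot [267.7 207.5 304.7 229.4] [268.7 217.8 305.  240.1] meas [267.5        210.41666667 304.16666667 239.58333333]
```

View pics/s4.png

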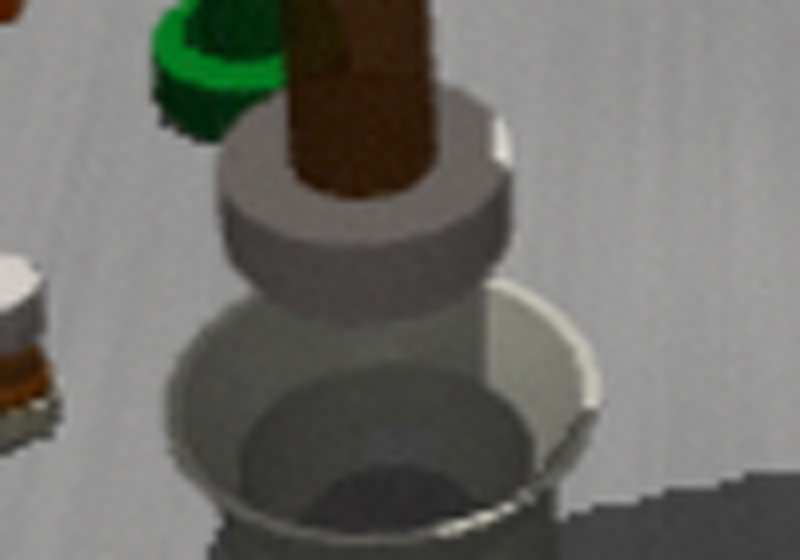

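Relative to the tube, the foot is centred within about 2 mm. I descend to just above the platform and watch the forces.

```bash
python3 -m inch '[[0.02,0,0,0.008,0,0,0],[0.02,0,0,0.018,0,0,0],[0.02,0,0,0.03,0,0,0],[0.02,0,0,0.042,0,0,0],[0.02,0,0,0.053,0,0,0],[0.02,0,0,0.062,0,0,0],[0.02,0,0,0.067,0,0,0],[0.02,0,0,0.068,0,0,0]]' 55
python3 - <<'E'
from h import *
import cv2
print(sense()['moment'])
c=camera('side')
cv2.imwrite('pics/s5.png',cv2.resize(c['color'][180:280,230:350,::-1],None,fx=6,fy=6,interpolation=cv2.INTER_CUBIC))
E
```

```text
t: 6.55
tcp_pos: [0.5778, 0.1882, 0.1864]
tool_rot: [[1.0, -0.001, -0.002], [-0.001, -1.0, 0.0], [-0.002, -0.0, -1.0]]
wrist_force: [0.8, 0.4, -1.4]
gripper_width: 0.0275
[ 0.05895884  0.00968204 -0.02595209]
```

View pics/s5.png

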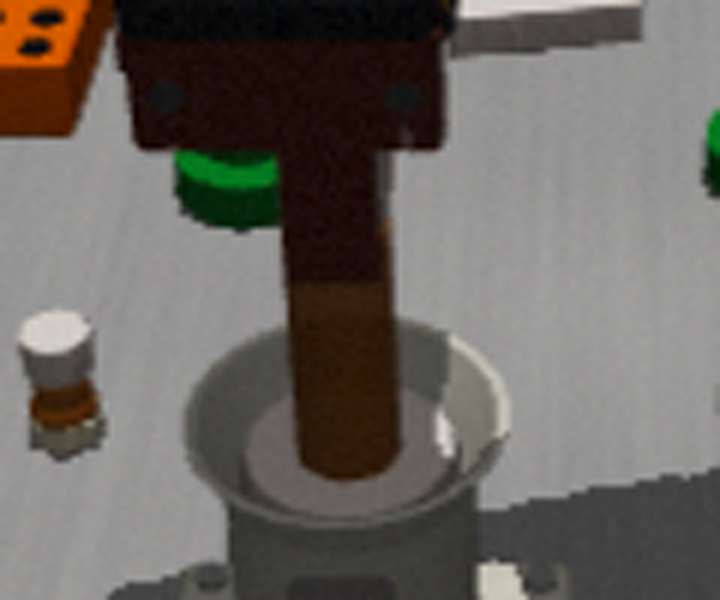

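The foot is inside the bore with no side load, its top visible at crop (350,450). Now I push.

```bash
python3 -m inch '[[0.02,0,0,0.004,0,0,0],[0.02,0,0,0.009,0,0,0],[0.02,0,0,0.014,0,0,0],[0.02,0,0,0.019,0,0,0],[0.02,0,0,0.024,0,0,0],[0.02,0,0,0.029,0,0,0],[0.02,0,0,0.034,0,0,0],[0.02,0,0,0.036,0,0,0]]'
```

```text
t: 7.27
tcp_pos: [0.5791, 0.1886, 0.1518]
tool_rot: [[1.0, -0.001, 0.001], [-0.001, -1.0, 0.001], [0.001, -0.001, -1.0]]
wrist_force: [0.3, -0.5, 8.4]
gripper_width: 0.0276
```

```bash
python3 -m inch '[[0.02,0,0,0.002,0,0,0],[0.02,0,0,0.004,0,0,0],[0.02,0,0,0.006,0,0,0],[0.02,0,0,0.008,0,0,0],[0.02,0,0,0.0095,0,0,0],[0.02,0,0,0.01,0,0,0],[0.02,0,0,0.01,0,0,0],[0.02,0,0,0.01,0,0,0]]'
python3 - <<'E'
from h import *
import cv2
c=camera('side')
cv2.imwrite('pics/s6.png',cv2.resize(c['color'][180:280,230:350,::-1],None,fx=6,fy=6,interpolation=cv2.INTER_CUBIC))
E
```

```text
t: 7.93
tcp_pos: [0.5794, 0.1887, 0.1429]
tool_rot: [[1.0, -0.001, 0.002], [-0.001, -1.0, 0.001], [0.002, -0.001, -1.0]]
wrist_force: [-2.2, -0.5, 8.7]
gripper_width: 0.0273
```

View pics/s6.png

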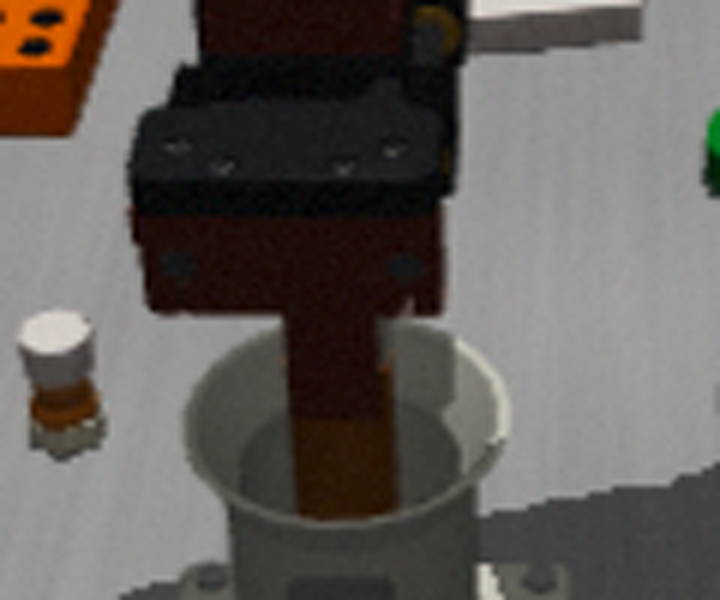

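The push force is about 10 N including weight, which fits the spring. I press about 1.5 mm more, then ease back 4 mm to see if the catches hold.

```bash
python3 -m inch '[[0.02,0,0,0.001,0,0,0],[0.02,0,0,0.0018,0,0,0],[0.02,0,0,0.0018,0,0,0],[0.02,0,0,0.0018,0,0,0],[0.02,0,0,0.0018,0,0,0],[0.02,0,0,0.0018,0,0,0],[0.02,0,0,0.0018,0,0,0],[0.02,0,0,0.0018,0,0,0]]'
python3 -m inch '[[0.02,0,0,-0.001,0,0,0],[0.02,0,0,-0.002,0,0,0],[0.02,0,0,-0.003,0,0,0],[0.02,0,0,-0.004,0,0,0],[0.02,0,0,-0.004,0,0,0],[0.02,0,0,-0.004,0,0,0],[0.02,0,0,-0.004,0,0,0],[0.02,0,0,-0.004,0,0,0]]'
```

```text
t: 8.65
tcp_pos: [0.5795, 0.1887, 0.1423]
tool_rot: [[1.0, -0.001, 0.002], [-0.001, -1.0, 0.001], [0.002, -0.001, -1.0]]
wrist_force: [-3.2, 0.5, 9.1]
gripper_width: 0.027
t: 9.32
tcp_pos: [0.579, 0.1886, 0.1454]
tool_rot: [[1.0, -0.001, 0.001], [-0.001, -1.0, 0.001], [0.001, -0.001, -1.0]]
wrist_force: [1.6, 0.7, -11.8]
gripper_width: 0.0273
```

The wrist reads −11.8 N when pulling up, so the catches hold the cartridge. I relax the pull and open.

```bash
python3 -m inch '[[0.02,0,0,0.0015,0,0,0],[0.02,0,0,0.0015,0,0,0],[0.02,0,0,0.0015,0,0,0],[0.035,0,0,0.0015,0,0,0],[0.05,0,0,0.0015,0,0,0],[0.07,0,0,0.0015,0,0,0],[0.0878,0,0,0.0015,0,0,0],[0.0878,0,0,0.0015,0,0,0]]'
python3 -m inch '[[0.0878,0,0,0,0,0,0],[0.0878,0,0,0,0,0,0],[0.0878,0,0,-0.005,0,0,0],[0.0878,0,0,-0.015,0,0,0],[0.0878,0,0,-0.035,0,0,0],[0.0878,0,0,-0.06,0,0,0],[0.0878,0,0,-0.085,0,0,0],[0.0878,0,0,-0.1,0,0,0]]'
python3 -m inch '[[0.0878,-0.015,0,0,0,0,0],[0.0878,-0.04,0,0,0,0,0],[0.0878,-0.065,0,0,0,0,0],[0.0878,-0.09,0,0,0,0,0],[0.0878,-0.115,0,0,0,0,0],[0.0878,-0.135,0,0,0,0,0],[0.0878,-0.15,0,0,0,0,0],[0.0878,-0.15,0,0,0,0,0]]'
python3 - <<'E'
from h import *
import cv2
for n in('side','top'):
    c=camera(n);cv2.imwrite(f'pics/{n}7.png',c['color'][:,:,::-1])
    r=c['color'][150:330,200:360,::-1] if n=='side' else c['color'][140:240,190:470,::-1]
    cv2.imwrite(f'pics/{n}7c.png',cv2.resize(r,None,fx=3.3 if n=='side' else 2.8,fy=3.3 if n=='side' else 2.8,interpolation=cv2.INTER_CUBIC))
    print(proj(c,[.579,.1885,.185]),proj(c,[.579,.1885,.222]))
E
```

```text
t: 9.98
tcp_pos: [0.5791, 0.1886, 0.1439]
tool_rot: [[1.0, -0.001, 0.001], [-0.001, -1.0, 0.001], [0.001, -0.001, -1.0]]
wrist_force: [0.7, -0.4, 0.0]
gripper_width: 0.057
t: 10.65
tcp_pos: [0.5801, 0.1889, 0.2477]
tool_rot: [[1.0, -0.001, 0.005], [-0.001, -1.0, 0.002], [0.005, -0.002, -1.0]]
wrist_force: [0.8, -0.4, -0.2]
gripper_width: 0.088
t: 11.32
tcp_pos: [0.4276, 0.1887, 0.2477]
tool_rot: [[1.0, 0.0, 0.005], [0.0, -1.0, 0.002], [0.005, -0.002, -1.0]]
wrist_force: [0.5, 0.3, -1.0]
gripper_width: 0.0878
[285.9 218.7] [284.7 198.4]
[222.3 173.5] [217.4 170.4]
```

View pics/side7c.png

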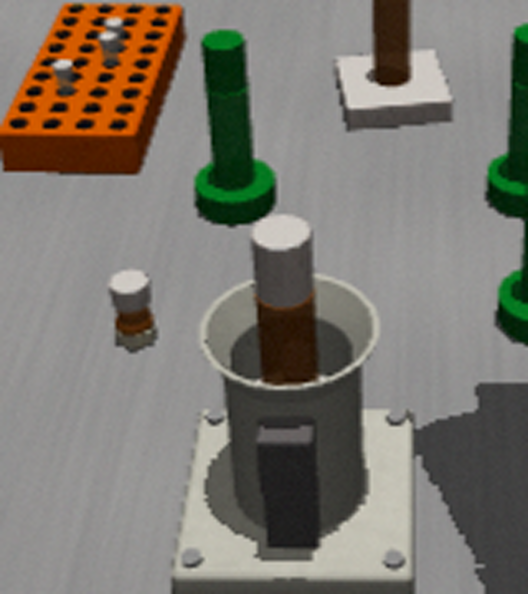

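View pics/top7.png

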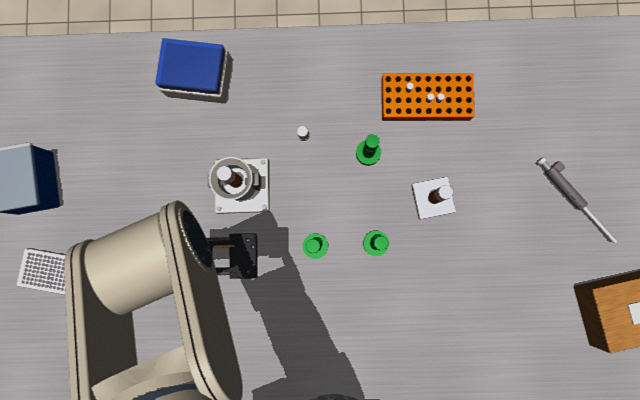

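The cap top is at side (285.5,219.7). A latched cartridge would be at (285.9,218.7) and a sprung-back one at row 198, so it's latched and upright. The square one is still at top(434,197), and the gripper is clear, so I hand in.

```bash
python3 -c "
from rig import job_done,sense
print(sense()['joint_vel'],job_done())"
```

```text
the job is handed in; nothing more can be done
[-0.0089338   0.02277165 -0.02580851 -0.00100401 -0.00512352 -0.00107006] None
```

I gripped the round-footed cartridge near its top and stood it foot first in the column. I then pushed it straight down until its half-way point was about 11 mm below the rim, and let go. I handed the job in at about 11.4 s, with the gripper open and clear of everything.

- **Latch:** before letting go, I pulled up and the wrist read −11.8 N, so the catches held. After release, the cap top was at side pixel (285.5, 219.7), against (285.9, 218.7) expected when latched and row 198 if it had sprung back. It stood upright and central.
- **Bystander:** the square-footed cartridge's pixel position did not change from the start, about (434, 197) in the top view.
- **Disagreement:** the side camera put objects about 2–3 px lower than the top camera predicted, roughly 4–7 mm in y. I placed the cartridge relative to the column rim in the side picture, and it went in with no notable side force.
- **Not measured:** I could not read the platform's travel directly. It is inferred from the cartridge's height.

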